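Draw a batch of ceramic blocks from the gravity feeder and weigh it

TASK

First clear the things that stand in front of the feeder's chute (two or three of a bottle, a beaker and a timer) and stand them upright in the low grey tray; then flip the feeder's toggle over, away from you, so that its blocks slide down to the flap. Then hold the steel pan by its tab under the chute's lip, push the paddle back with the pan's front rim and catch every block in the pan. Finally set the pan with all the blocks flat on the middle of the balance plate, flip the toggle back towards you, and leave everything else on the bench where it is.

Things in the scene. Friction and masses are not known exactly. Their poses are not given: they have to be found in the camera images.
- feeder: Fixed gravity feeder: slick aluminium chute (88 mm wide inside, walls 40 mm) on posts, sloping down to the robot at 32 degrees. Origin on the bench below the chute's lower end (lip); +x up the chute, away from the robot. Base plate and posts begin 55 mm behind the lip. Blocks wait behind a shutter 77 mm up the slope, whose frame rises 270 mm; once it lifts they slide to the flap at the lip.
- chute_lip (a point): Point on the chute floor at its lower end, middle of its width, 150 mm above the bench; axes as the feeder's. With the flap pushed open, blocks land 0 to about 90 mm in front of it.
- flap (a joint): Sprung flap on a level pin at the lip, rad: 0 closed (returns by itself), 1.5 open. Its upper half, 25 mm above the chute floor, blocks the chute; below hangs a paddle 60 mm wide, 55 mm long. Pushed back (feeder +x, 0.5 to 1.5 N) by a pan rim 25 to 30 mm lower than the lip, the top folds down to the robot like a drawbridge; with the rim 30 mm behind the lip it is open wide enough for all blocks.
- paddle_end (a point): Middle of the free lower edge of the flap's paddle; with the flap closed 32 mm in front of the lip and 58 mm below it.
- toggle (a joint): Weighted over-centre toggle lever, rad: 0 leans to the robot (shutter shut), 1.1 leans away (shutter up); upright at 0.55, beyond which it falls over by itself. Pivots about the feeder's y axis at feeder (20, -150, 100) mm, on a grey pedestal 50 x 46 x 94 mm; needs under 1 N at the ball.
- toggle_tip (a point): Centre of the black ball (20 mm across) on the end of the toggle lever, 65 mm from its pivot; some 155 mm above the bench at either end.
- pan: Loose steel catch pan, 110 (x) x 120 (y) mm outside, walls and floor 3 mm; front and side walls 45 mm high, back wall 60 mm; about 0.12 kg. Origin at the middle of its underside; +x to its front. At the back (-x) a black upright grip tab, 12 mm thick (y), 45 mm long (x), from 25 to 75 mm above the underside.
- pan_grip (a point): Centre of the pan's grip tab, 118 mm behind the pan's middle and 50 mm above its underside; axes as the pan's.
- balance: Fixed white bench balance, 170 x 140 mm, with a square steel weighing plate 130 x 130 mm; origin at the middle of its underside, +x away from the display.
- balance_top (a point): Middle of the balance's weighing plate, on its upper face, 45 mm above the bench and 18 mm further along +x than the balance's origin.
- tray: Fixed low grey tray, 236 mm long (x) by 120 mm (y), 15 mm high with 4 mm walls and floor; origin at the middle of its underside. Room for three things in a row along x, 74 mm apart.
- bottle_2: Glass bottle with red screw cap, body 54 mm across and about 75 mm tall, 103 mm with the cap, 0.2 kg; origin at the middle of its underside. May be absent.
- beaker_2: Empty glass beaker, 55 mm across (57 over the spout, which lies along y), 68 mm tall; origin at the middle of its underside. May be absent.
- timer_block: Beige bench timer, a block 63 (x) by 52 (y) by 108 mm tall, 0.18 kg; origin at the middle of its underside. May be absent.
- dish_3: Bystander: closed petri dish, 61 mm across, 16 mm tall, lying to the right of the pan; origin at the middle of its underside.
- block_1: One of four to six white ceramic honeycomb blocks, 24 x 24 x 20 mm, 15 g, in the chute behind the shutter; origin at the middle of its underside. May be absent.
- block_2: One of four to six white ceramic honeycomb blocks, 24 x 24 x 20 mm, 15 g, in the chute behind the shutter; origin at the middle of its underside. May be absent.
- block_3: One of four to six white ceramic honeycomb blocks, 24 x 24 x 20 mm, 15 g, in the chute behind the shutter; origin at the middle of its underside. May be absent.
- block_4: One of four to six white ceramic honeycomb blocks, 24 x 24 x 20 mm, 15 g, in the chute behind the shutter; origin at the middle of its underside. May be absent.
- block_5: One of four to six white ceramic honeycomb blocks, 24 x 24 x 20 mm, 15 g, in the chute behind the shutter; origin at the middle of its underside. May be absent.
- block_6: One of four to six white ceramic honeycomb blocks, 24 x 24 x 20 mm, 15 g, in the chute behind the shutter; origin at the middle of its underside. May be absent.

How it is judged:
On the way, in this order (a step that is already met when the one before it is completed fails the run):
1. everything that stood before the chute stands upright in the tray (x of bottle_2 in the frame of tray between -0.11 and 0.11 m and y of bottle_2 in the frame of tray between -0.05 and 0.05 m and height (world z) of each of bottle_2, beaker_2, timer_block below 0.02 m and angle between each of bottle_2, beaker_2, timer_block's own z axis and vertical below 0.15 rad and x of beaker_2 in the frame of tray between -0.11 and 0.11 m and y of beaker_2 in the frame of tray between -0.05 and 0.05 m and x of timer_block in the frame of tray between -0.11 and 0.11 m and y of timer_block in the frame of tray between -0.05 and 0.05 m), for 0.2 s.
2. the toggle is flipped away from the robot, the shutter is open (value of joint toggle above 0.95 rad), for 0.2 s.
3. all the blocks lie in the pan while it is held up at the chute's lip (x of block_1 in the frame of pan between -0.055 and 0.055 m and y of block_1 in the frame of pan between -0.06 and 0.06 m and z of block_1 in the frame of pan between -0.002 and 0.045 m and x of block_2 in the frame of pan between -0.055 and 0.055 m and y of block_2 in the frame of pan between -0.06 and 0.06 m and z of block_2 in the frame of pan between -0.002 and 0.045 m and x of block_3 in the frame of pan between -0.055 and 0.055 m and y of block_3 in the frame of pan between -0.06 and 0.06 m and z of block_3 in the frame of pan between -0.002 and 0.045 m and x of block_4 in the frame of pan between -0.055 and 0.055 m and y of block_4 in the frame of pan between -0.06 and 0.06 m and z of block_4 in the frame of pan between -0.002 and 0.045 m and x of block_5 in the frame of pan between -0.055 and 0.055 m and y of block_5 in the frame of pan between -0.06 and 0.06 m and z of block_5 in the frame of pan between -0.002 and 0.045 m and x of block_6 in the frame of pan between -0.055 and 0.055 m and y of block_6 in the frame of pan between -0.06 and 0.06 m and z of block_6 in the frame of pan between -0.002 and 0.045 m and height (world z) of pan above 0.03 m and horizontal distance between pan and chute_lip below 0.13 m), for 0.2 s.
At the end, for the whole second after the job is handed in: all blocks in the pan; pan flat on the balance plate, middle within 30 mm of the plate's; toggle back towards the robot (below 0.15 rad); bottle, beaker and timer, if present, upright in the tray, centres within 110 mm along and 50 mm across of its middle; all at rest (all of step 1 and x of block_1 in the frame of pan between -0.055 and 0.055 m and y of block_1 in the frame of pan between -0.06 and 0.06 m and z of block_1 in the frame of pan between -0.002 and 0.045 m and x of block_2 in the frame of pan between -0.055 and 0.055 m and y of block_2 in the frame of pan between -0.06 and 0.06 m and z of block_2 in the frame of pan between -0.002 and 0.045 m and x of block_3 in the frame of pan between -0.055 and 0.055 m and y of block_3 in the frame of pan between -0.06 and 0.06 m and z of block_3 in the frame of pan between -0.002 and 0.045 m and x of block_4 in the frame of pan between -0.055 and 0.055 m and y of block_4 in the frame of pan between -0.06 and 0.06 m and z of block_4 in the frame of pan between -0.002 and 0.045 m and x of block_5 in the frame of pan between -0.055 and 0.055 m and y of block_5 in the frame of pan between -0.06 and 0.06 m and z of block_5 in the frame of pan between -0.002 and 0.045 m and x of block_6 in the frame of pan between -0.055 and 0.055 m and y of block_6 in the frame of pan between -0.06 and 0.06 m and z of block_6 in the frame of pan between -0.002 and 0.045 m and horizontal distance between pan and balance_top below 0.03 m and z of pan in the frame of balance_top between -0.005 and 0.005 m and angle between pan's own z axis and vertical below 0.08 rad and linear speed of pan below 0.02 m/s and value of joint toggle below 0.15 rad and linear speed of each of block_1, block_2, block_3, block_4, block_5, block_6, bottle_2, beaker_2, timer_block below 0.03 m/s); the robot touches nothing.
It fails at once if the petri dish to the right of the pan is shifted by over 40 mm (distance of dish_3 from where it was at the start of the episode above 0.04 m).
Of bottle_2, beaker_2, timer_block only 2 to 3 are there at a start; the rules pass over those that are not, and their reading is None.
Of block_4, block_5, block_6 only 1 to 3 are there at a start; the rules pass over those that are not, and their reading is None.
At some moment in a run one of pan may be knocked a few centimetres aside while the robot is not near it.
It also fails if it takes over 187 s, if anything falls off the work surface, if the arm or the gripper's body presses on something with over 40 N, if the wrist force passes 120 N, or if a joint passes its speed limit or range.

ROBOT

A 6-joint arm with a two-finger parallel gripper is mounted at the origin on a cart in front of the work surface, level with it; the furniture and walls round the work are solid. World frame = base frame: x ahead of the robot, y to its left, z up, the work surface at z = 0. Lengths are in m, angles in rad, forces in N, time in s.
With the tool pointing down it reaches from about 0.25 to 0.725 m from the base axis. Payload 4 kg.
Tool frame: the origin (TCP) lies on the front face of the gripper's body, between the roots of the fingers; the fingertips stand 73 mm ahead of it and the grasp point (between the pads) lies bot.tcp_to_grasp ahead of it (bot.tcp_to_grasp is the distance from the TCP to the grasp point, in m); z points along the fingers, y is the line along which they close (so a half turn about z gives the same grasp; the last joint's range is limited). The gripper opens to 85 mm and grips with 20 to 120 N. Pads are 22 mm wide; open, the fingers measure 114 mm over their backs; the gripper's body (76 mm by 85 mm) begins 54 mm behind the grasp point. The pads swing forward as they close: fully open they stand 13 mm farther back than shut.
Start: joints at [-1.257, 0.241, 0.005, 1.335, 0, 1.571], TCP at [0.154, -0.476, 0.304] pointing down, gripper open.
Joint ranges: [-2.72, 2.72], [-1.05, 1.87], [-1.09, 1.28], [-1.99, 2.15], [-1.42, 1.44], [-3.14, 3.14]. Speed limits (rad/s): [2.79, 2.79, 3.14, 3.14, 3.14, 3.14].

INTERFACE

Orientations are given as a unit quaternion [x, y, z, w].
In Python, from workcell import bot gives the robot as it stands.
- The arm moves only by the shell command python3 -m jog 'ROWS' [OPENING]. ROWS is JSON, one flat list of numbers, 6 for each row, row after row: the shift along the world's x, y, z scaled (see below), then the turn, a rotation vector about the world's x, y, z scaled (see below). In form: [tx, ty, tz, wx, wy, wz, tx, ty, tz, wx, wy, wz, ...]. A call has 1 to 10 rows; each row is the pose to reach, as a shift and turn from the pose commanded when the call began; what a row does not reach only later rows make up. The controller multiplies each number of a shift by 800 mm and each number of a turn by 2 rad. A row lasts 1/12 s, in which the tool goes at most 41.7 mm and 7.16 degrees, less where a joint would pass 70% of its speed; a pose out of reach is approached as far as the arm can. A call with a number of a shift or a turn outside -1 to 1 is refused whole. A call with a gripper value outside its range is refused whole. OPENING is the opening, from -1 (shut) to 1 (fully open), set as the call begins (- or left out, the last holds). The fingers move at their own pace and stop on an object; the grip force is fixed at half the most. Time passes only in rows, so rows that repeat a pose let the fingers close. It gives the time, the measured TCP pose, the force, the opening and the grip force at its end, in the units of the state.
- bot.get_obs(): the state, without advancing time (a new reading comes with each control period).
- bot.camera(name): name is "scene" or "top" or "wrist"; returns (picture, depth): 400x640x3 uint8, red, green, blue; 400x640 float32, m along the optical axis (not along the pixel's ray), 0 where there is no reading.
- bot.calibration(name): a dict with "intrinsics" (3x3 intrinsics, pixels), "dist" ([k1, k2, p1, p2, k3] as OpenCV has them; the pictures are not rectified), "pose" (4x4, takes a point from camera to world coordinates). Camera axes: x right, y up, looking along -z (the intrinsics and any distortion apply to the point x, -y, -z); pixel columns grow to the right and rows downward; lengths in m; the calibration is good to about 2 mm. A picture is of the moment at which its call begins: read the wrist's pose just before it. calibration takes no time and is no camera call; for the wrist camera it gives the pose at the moment of the call.
- bot.job_done(): hands the job in; it is judged then, once.
Trained networks look in the newest picture that a camera, given by its name, has taken for a name from the list of things; names that differ only in an ending like _2 or _b are one class to them, and where a whole thing is asked for, a point or a joint stands for the part that bears it (a point fixed in the world has none). Each returns a list of dicts, best first, with "confidence" (0 to 1); they miss things now and then, are a little off and sometimes report something else, mostly with a low value. They report only what shows in the picture. A call takes as long as a camera call.
- bot.find_in(label, camera): "at" ([x, y, z] in m, in the coordinates of the camera as it stood for that picture, good to about 4 mm: the middle of the surface that is visible of it).
- bot.tip_of(label, camera): "at" ([x, y, z] in m, in the coordinates of the camera as it stood for that picture, good to about 4 mm: a listed point, or the origin of a listed thing).
The state is a dict: "clock": time; "joint_pos": joint angles; "joint_vel": joint speeds; "tau": joint torques, N m; "eef_pos": TCP position; "tool_rot": TCP orientation; "ft_force": force on the tool from outside, world axes, zero at the start; "ft_torque": the same for the moment, N m; "grip_width": finger opening in m; "grasp_force": force on a finger pad.
Only numpy, scipy, OpenCV 4.12 (cv2) and the standard library are available. Lean on these libraries where they do the work, as an engineer would, in place of code of your own. Each camera call takes 0.05 s, during which the arm holds its last target. There are 200 camera calls.

## Working session

There is one attempt and no reset: what is moved stays moved. The work goes in short steps, Python scripts to look and compute and a shell command to move; the robot and the scene stay as the last step left them, time stands still between calls to the robot, and variables do not carry over. Pictures are saved under pics/ and viewed, at most 14 in all, crops included, and the job is handed in when it is done.

```bash
mkdir -p pics
cat > h.py <<'E'
import numpy as np, cv2
from workcell import bot
from scipy.spatial.transform import Rotation as R
def snap(c,fn=None):
    T=np.array(bot.calibration(c)["pose"]); p,d=bot.camera(c)
    if fn: cv2.imwrite('pics/'+fn,p[:,:,::-1])
    return T,p,d
def w(T,a): return (T[:3,:3]@np.array(a)+T[:3,3]).round(4)
def look(c,labs,T,f="tip_of"):
    for l in labs:
        r=getattr(bot,f)(l,c)
        print(c,f,l,[(w(T,x["at"]).tolist(),round(x["confidence"],2)) for x in r[:2]])
def cloud(c,T,d):
    k=bot.calibration(c);v,u=np.mgrid[0:400,0:640]
    n=cv2.undistortPoints(np.stack([u,v],-1).reshape(-1,1,2).astype(float),np.array(k["intrinsics"]),np.array(k["dist"])).reshape(400,640,2)
    P=np.stack([n[...,0]*d,-n[...,1]*d,-d],-1)
    return P@T[:3,:3].T+T[:3,3]
def st():
    o=bot.get_obs(); print(o["clock"],np.round(o["eef_pos"],4),np.round(o["tool_rot"],3),np.round(o["ft_force"],1),o["grip_width"],o["grasp_force"])
E
python3 - <<'E'
from h import *
st();print(bot.tcp_to_grasp)
for c in ("top","scene"):
    T,p,d=snap(c,c+"0.png"); print(c,T.round(3).tolist())
    look(c,["feeder","chute_lip","toggle_tip","paddle_end","pan","pan_grip","balance_top","tray","bottle_2","beaker_2","timer_block","dish_3"],T)
E
```

```text
0.0 [ 0.1542 -0.4751  0.303 ] [ 0.988  0.156 -0.    -0.001] [-0.4 -0.2  0.1] 0.08490757467968522 0.0
0.0539
top [[-0.07, 0.971, -0.229, 0.342], [-0.998, -0.069, 0.011, -0.018], [-0.005, 0.229, 0.973, 1.189], [0.0, 0.0, 0.0, 1.0]]
top tip_of feeder [([0.6807, 0.0188, 0.0034], 0.91)]
top tip_of chute_lip [([0.6778, 0.0199, 0.1483], 0.58), ([0.7024, -0.2943, 0.0444], 0.57)]
top tip_of toggle_tip [([0.6602, -0.1342, 0.155], 0.6)]
top tip_of paddle_end [([0.6484, 0.0166, 0.0921], 0.87), ([0.4466, -0.3891, -0.0025], 0.59)]
top tip_of pan [([0.4904, -0.1844, 0.0032], 0.77)]
top tip_of pan_grip [([0.7583, -0.0141, 0.1967], 0.68), ([0.3834, -0.2413, 0.048], 0.65)]
top tip_of balance_top [([0.7049, -0.2926, 0.0433], 0.67)]
top tip_of tray [([0.4448, 0.3044, 0.0004], 0.96)]
top tip_of bottle_2 [([0.5726, 0.0796, 0.0026], 0.71), ([0.7555, -0.0096, 0.1978], 0.43)]
top tip_of beaker_2 [([0.7558, -0.0121, 0.1961], 0.34)]
top tip_of timer_block []
top tip_of dish_3 [([0.4489, -0.386, -0.0047], 0.86), ([0.6772, 0.0217, 0.1491], 0.27)]
scene [[0.895, 0.273, -0.352, 0.137], [-0.445, 0.543, -0.712, -0.88], [-0.003, 0.794, 0.608, 0.874], [0.0, 0.0, 0.0, 1.0]]
scene tip_of feeder [([0.6808, 0.019, -0.0041], 0.6)]
scene tip_of chute_lip [([0.6781, 0.0188, 0.1496], 0.69)]
scene tip_of toggle_tip [([0.6625, -0.1285, 0.1509], 0.54)]
scene tip_of paddle_end [([0.6439, 0.0178, 0.0885], 0.77)]
scene tip_of pan [([0.4911, -0.1788, 0.003], 0.69)]
scene tip_of pan_grip [([0.384, -0.2401, 0.0521], 0.69)]
scene tip_of balance_top [([0.7072, -0.2938, 0.0426], 0.74)]
scene tip_of tray [([0.4484, 0.3098, -0.0013], 0.97)]
scene tip_of bottle_2 [([0.575, 0.0775, -0.0024], 0.79), ([0.7049, -0.2918, 0.0445], 0.44)]
scene tip_of beaker_2 []
scene tip_of timer_block [([0.4904, 0.0111, 0.0024], 0.74), ([0.4907, -0.1788, 0.0032], 0.25)]
scene tip_of dish_3 [([0.4495, -0.3878, -0.0008], 0.74), ([0.4509, 0.3103, -0.0014], 0.27)]
```

View pics/top0.png

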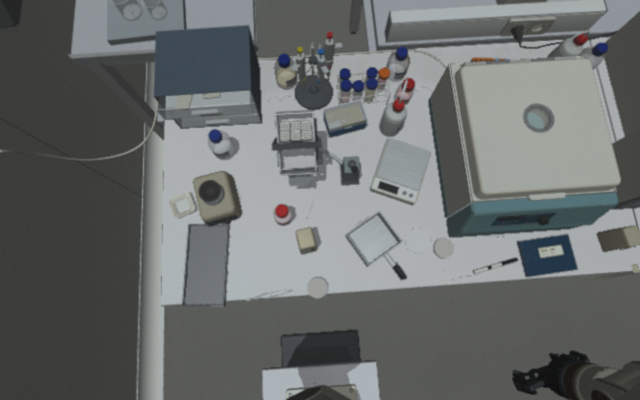

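View pics/scene0.png

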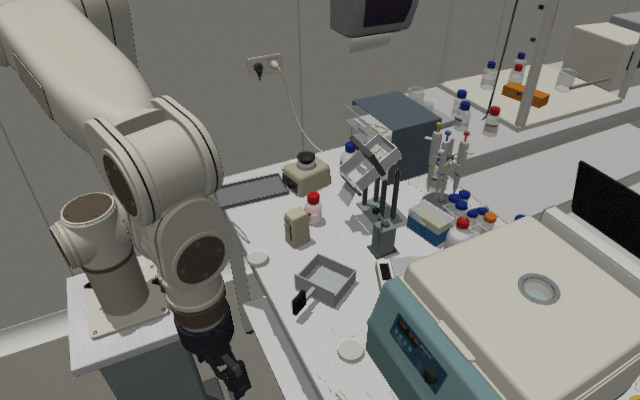

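Top view: bottle at (283,213), timer at (306,239), pan at (374,239) with its tab at (398,268), dish at (443,248), tray at (207,264). No beaker shows clearly. I'll measure yaws from depth and check for a transparent beaker.

Run:
```python
from h import *
T,p,d=snap("top"); C=cloud("top",T,d)
def rect(x0,x1,y0,y1,z0,z1,n):
    m=(d>0)&(C[...,0]>x0)&(C[...,0]<x1)&(C[...,1]>y0)&(C[...,1]<y1)&(C[...,2]>z0)&(C[...,2]<z1)
    q=C[m]
    if len(q)<5: print(n,len(q));return
    r=cv2.minAreaRect((q[:,:2]*1000).astype(np.float32)); print(n,len(q),np.round(r[0],1),np.round(r[1],1),round(r[2],1),'z',q[:,2].mean().round(4),q[:,2].max().round(4))
rect(.44,.55,-.04,.05,.09,.13,"timer")
rect(.53,.62,.05,.12,.09,.13,"bottlecap")
rect(.53,.62,.05,.12,.03,.13,"bottle")
rect(.4,.58,-.28,-.1,.035,.07,"pan rim")
rect(.33,.42,-.29,-.2,.06,.09,"tab")
rect(.3,.6,.22,.4,.010,.03,"tray rim")
rect(.3,.6,.22,.4,.002,.03,"tray")
rect(.62,.8,-.38,-.2,.040,.055,"balance")
rect(.65,.84,-.05,.1,.14,.24,"chute")
rect(.63,.72,-.17,-.1,.145,.18,"ball")
rect(.55,.65,-.06,.04,.02,.12,"region beaker?")
for n,y in (("L",.063),("c",.019),("R",-.025)):pass
big=cv2.resize(p[130:310,230:470],None,fx=3.3,fy=3.3,interpolation=cv2.INTER_CUBIC);cv2.imwrite('pics/z1.png',big[...,::-1])
# map of objects on bench between robot and feeder
m=(d>0)&(C[...,2]>.012)&(C[...,0]>.25)&(C[...,0]<.66)&(C[...,1]>-.45)&(C[...,1]<.45)
n,l,s,c=cv2.connectedComponentsWithStats(m.astype(np.uint8))
for i in range(1,n):
    if s[i,4]>8: q=C[l==i]; print(i,s[i],q.min(0).round(3),q.max(0).round(3))
```

```text
timer 342 [491.2  13.1] [56.2 44.2] 10.5 z 0.1063 0.1145
bottlecap 144 [574.1  74.4] [36.  35.6] 51.9 z 0.1016 0.1069
bottle 313 [569.5  75.8] [46.4 52.9] 10.3 z 0.0806 0.1069
pan rim 294 [ 467.8 -191.6] [155.5 120.6] 30.9 z 0.0465 0.0695
tab 86 [ 385.8 -240.3] [44.7 12.9] 29.2 z 0.0726 0.079
tray rim 452 [463.4 327.1] [179.2 260.2] 81.9 z 0.0149 0.0298
tray 2915 [463.8 309.5] [179. 272.] 90.0 z 0.0061 0.0298
balance 1864 [ 688.3 -282.2] [133.9 164.1] 66.8 z 0.0445 0.0516
chute 2009 [730.1  17.9] [155.6 113.2] 1.4 z 0.1944 0.2399
ball 42 [ 660.  -130.1] [17.3 16.6] 45.2 z 0.162 0.1705
region beaker? 62 [646.3  15.3] [48.5  6.8] 89.7 z 0.0996 0.1105
1 [ 439  147   58   91 3839] [ 0.47  -0.45   0.012] [ 0.66  -0.397  0.274]
3 [351 168   7   5  25] [ 0.651 -0.139  0.155] [ 0.66  -0.123  0.171]
5 [280 172  36   4  73] [ 0.653 -0.027  0.161] [0.66  0.066 0.172]
6 [288 176  22  10 181] [ 0.643 -0.01   0.092] [0.66  0.049 0.128]
7 [370 176  53  29 998] [ 0.581 -0.344  0.012] [ 0.66  -0.188  0.051]
8 [ 193  184   49   53 1581] [0.527 0.2   0.012] [0.66  0.343 0.118]
9 [180 195  15  22  43] [
[... 266 characters left out ...]
0.541 0.348 0.012] [0.571 0.358 0.017]
15 [295 227  22  27 422] [ 0.459 -0.016  0.012] [0.522 0.041 0.115]
18 [226 238   2  13  15] [0.486 0.243 0.012] [0.521 0.247 0.017]
19 [434 238  21  21 323] [ 0.417 -0.416  0.012] [ 0.476 -0.356  0.021]
21 [185 246   3  24  33] [0.439 0.36  0.012] [0.505 0.367 0.018]
27 [224 271   3  19  26] [0.375 0.248 0.012] [0.425 0.255 0.018]
28 [184 274   2   7  12] [0.408 0.365 0.012] [0.425 0.37  0.02 ]
29 [306 278  22  21 332] [ 0.331 -0.039  0.012] [0.388 0.021 0.022]
30 [183 282   3  17  25] [0.358 0.367 0.012] [0.402 0.373 0.02 ]
32 [220 299   5   8  18] [0.328 0.255 0.013] [0.347 0.267 0.017]
33 [182 300  35   7  61] [0.329 0.278 0.012] [0.352 0.375 0.021]
```

View pics/z1.png

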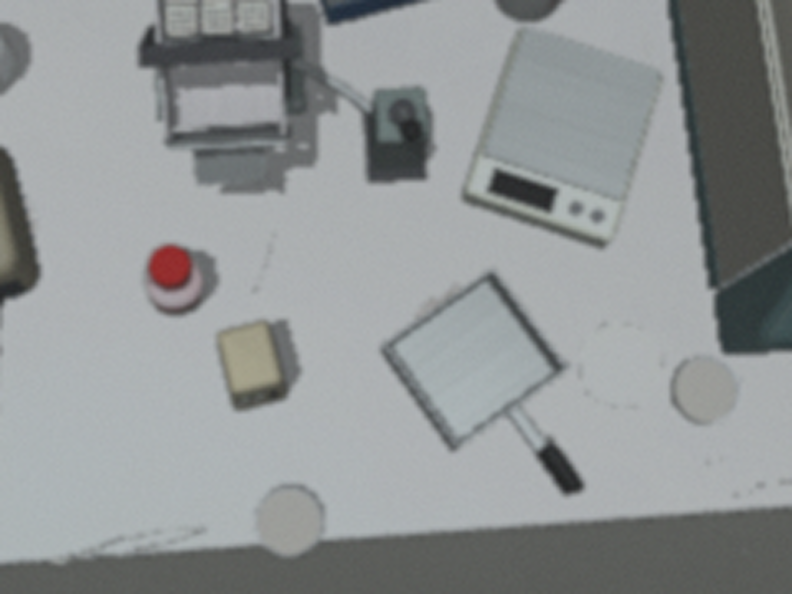

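Bottle and timer are there, no beaker (plus a second dish at (290,520) to leave alone). First I'll go to the timer.

```bash
python3 -m jog '[0.21,0.305,0,0,0,-0.065, 0.42,0.61,0,0,0,-0.065,0.42,0.61,0,0,0,-0.065,0.42,0.61,0,0,0,-0.065,0.42,0.61,0,0,0,-0.065,0.42,0.61,0,0,0,-0.065,0.42,0.61,0,0,0,-0.065,0.42,0.61,0,0,0,-0.065,0.42,0.61,0,0,0,-0.065,0.42,0.61,0,0,0,-0.065]' 1; python3 -c "
from h import *
st();print(np.round(bot.get_obs()['joint_pos'],2))"
```

```text
clock: 2.18
eef_pos: [0.39, -0.1325, 0.3043]
tool_rot: [0.996, 0.092, 0.0, 0.0]
ft_force: [0.9, -0.8, -0.0]
grip_width: 0.0856
grasp_force: 0.0
2.1833 [ 0.39   -0.1325  0.3043] [0.996 0.092 0.    0.   ] [ 0.9 -0.8 -0. ] 0.08555503001671264 0.0
[-0.33  0.07 -0.2   1.3  -0.    2.63]
```

```bash
python3 -m jog '[0.126,0.181,0,0,0,0.62,0.126,0.181,0,0,0,0.62,0.126,0.181,0,0,0,0.62,0.126,0.181,0,0,0,0.62,0.126,0.181,0,0,0,0.62,0.126,0.181,0,0,0,0.62,0.126,0.181,0,0,0,0.62,0.126,0.181,0,0,0,0.62,0.126,0.181,0,0,0,0.62,0.126,0.181,0,0,0,0.62]'; python3 -m jog '[0,0,0,0,0,0.62,0,0,0,0,0,0.62,0,0,0,0,0,0.62,0,0,0,0,0,0.62,0,0,0,0,0,0.62,0,0,0,0,0,0.62,0,0,0,0,0,0.62,0,0,0,0,0,0.62,0,0,0,0,0,0.62,0,0,0,0,0,0.62]';  python3 -c "
from h import *
st();print(np.round(bot.get_obs()['joint_pos'],2))
print(R.from_quat(bot.get_obs()['tool_rot']).as_matrix()[:2,0])
T,p,d=snap('wrist','w1.png');look('wrist',['timer_block','bottle_2'],T)"
```

```text
clock: 3.02
eef_pos: [0.4901, 0.0106, 0.3039]
tool_rot: [0.755, 0.656, -0.0, -0.0]
ft_force: [-0.0, -0.5, 0.4]
grip_width: 0.0856
grasp_force: 0.0
clock: 3.85
eef_pos: [0.4901, 0.0104, 0.3039]
tool_rot: [0.234, 0.972, 0.0, 0.0]
ft_force: [0.2, 0.1, 0.2]
grip_width: 0.0852
grasp_force: 0.0
3.85 [0.4901 0.0104 0.3039] [0.234 0.972 0.    0.   ] [0.2 0.1 0.2] 0.08519735106764614 0.0
[ 0.02  0.22 -0.02  1.33 -0.    0.49]
[-0.89077634  0.45444198]
wrist tip_of timer_block [([0.4911, 0.0109, -0.0003], 0.72)]
wrist tip_of bottle_2 [([0.5751, 0.0779, 0.002], 0.93)]
```

```bash
python3 -m jog '[0,0,-0.05,0,0,0.327,0,0,-0.05,0,0,0.327,0,0,-0.05,0,0,0.327,0,0,-0.05,0,0,0.327,0,0,-0.1,0,0,0.327,0.001,0.001,-0.15,0,0,0.327,0.001,0.001,-0.2,0,0,0.327,0.001,0.001,-0.219,0,0,0.327,0.001,0.001,-0.219,0,0,0.327]'; python3 -m jog '[0,0,0,0,0,0,0,0,0,0,0,0,0,0,0,0,0,0,0,0,0,0,0,0,0,0,0,0,0,0,0,0,0,0,0,0,0,0,0,0,0,0]' -1; python3 -c "
from h import *
st();print(R.from_quat(bot.get_obs()['tool_rot']).as_matrix()[:2,0])"
```

```text
clock: 4.75
eef_pos: [0.4875, 0.0111, 0.1244]
tool_rot: [-0.087, 0.996, 0.0, -0.005]
ft_force: [-0.2, -0.1, -0.4]
grip_width: 0.0854
grasp_force: 0.0
clock: 5.33
eef_pos: [0.4928, 0.0115, 0.1312]
tool_rot: [-0.088, 0.996, -0.0, 0.003]
ft_force: [-0.2, 1.2, 6.7]
grip_width: 0.045
grasp_force: 62.3
5.3333 [0.4928 0.0115 0.1312] [-0.088  0.996 -0.     0.003] [-0.2  1.2  6.7] 0.0450294706268084 62.29164454853162
[-0.98453175 -0.17511823]
```

```bash
python3 -m jog '[0,0,0.05,0,0,0,0,0,0.08,0,0,-0.05,-0.02,0.06,0.08,0,0,-0.135,-0.04,0.11,0.08,0,0,-0.135,-0.06,0.16,0.08,0,0,-0.135,-0.08,0.21,0.08,0,0,-0.135,-0.1,0.26,0.08,0,0,-0.135,-0.12,0.31,0.08,0,0,-0.135,-0.1475,0.378,0.08,0,0,-0.135,-0.1475,0.378,0.08,0,0,-0.135]'; python3 -m jog '[0,0,0,0,0,0,0,0,0,0,0,0,0,0,0,0,0,0]';python3 -c "
from h import *
st();T,p,d=snap('wrist','w2.png');look('wrist',['tray','timer_block'],T)
T,p,d=snap('top');look('top',['tray','timer_block'],T)
print(R.from_quat(bot.get_obs()['tool_rot']).as_matrix()[:2,0])"
```

```text
clock: 6.17
eef_pos: [0.3718, 0.3157, 0.1936]
tool_rot: [0.047, 0.999, 0.001, 0.001]
ft_force: [1.1, -0.2, -1.8]
grip_width: 0.0452
grasp_force: 62.7
clock: 6.42
eef_pos: [0.3727, 0.3135, 0.193]
tool_rot: [0.046, 0.999, -0.0, 0.0]
ft_force: [-0.9, -0.1, -1.6]
grip_width: 0.0453
grasp_force: 62.9
6.4167 [0.3727 0.3135 0.193 ] [ 0.046  0.999 -0.     0.   ] [-0.9 -0.1 -1.6] 0.045311682870313126 62.856258685933426
wrist tip_of tray []
wrist tip_of timer_block [([0.3741, 0.3127, 0.0608], 0.61)]
top tip_of tray []
top tip_of timer_block [([0.681, 0.0196, 0.0004], 0.68), ([0.3707, 0.3107, 0.0611], 0.49)]
[-0.99538036  0.09601007]
```

View pics/w2.png

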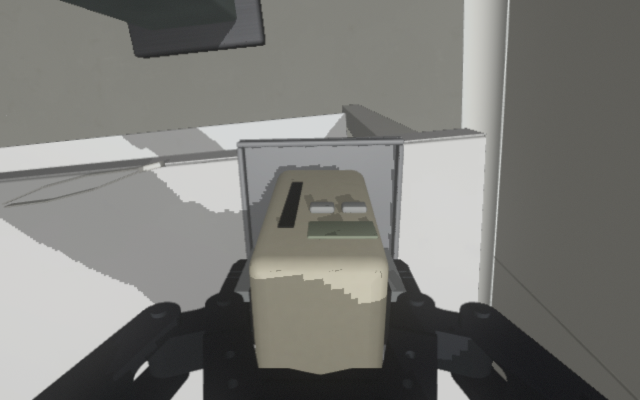

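```bash
python3 -m jog '[0,0,-0.03,0,0,0,0,0,-0.055,0,0,0,0,0,-0.066,0,0,0,0,0,-0.071,0,0,0,0,0,-0.071,0,0,0,0,0,-0.071,0,0,0]'; python3 -m jog '[0,0,0,0,0,0,0,0,0,0,0,0,0,0,0,0,0,0,0,0,0.03,0,0,0,0,0,0.08,0,0,0,0,0,0.13,0,0,0,0,0,0.18,0,0,0,0.05,-0.05,0.18,0,0,0]' 1; python3 -c "
from h import *
st();T,p,d=snap('wrist');look('wrist',['tray','timer_block'],T)
"
```

```text
clock: 7.22
eef_pos: [0.3734, 0.3136, 0.1365]
tool_rot: [0.047, 0.999, 0.0, 0.0]
ft_force: [-0.6, 0.1, -1.7]
grip_width: 0.0456
grasp_force: 62.8
clock: 7.88
eef_pos: [0.4024, 0.29, 0.289]
tool_rot: [0.042, 0.999, 0.006, 0.005]
ft_force: [2.6, 0.5, 0.9]
grip_width: 0.0856
grasp_force: 0.0
7.8833 [0.4024 0.29   0.289 ] [0.042 0.999 0.006 0.005] [2.6 0.5 0.9] 0.08561547509541753 0.0
wrist tip_of tray [([0.4569, 0.3056, 0.0012], 0.87)]
wrist tip_of timer_block [([0.3698, 0.3105, 0.0016], 0.85)]
```

```bash
python3 -m jog '[0.05,-0.06,0,0,0,0,0.1,-0.12,0,0,0,0,0.15,-0.18,0,0,0,0,0.2,-0.245,0,0,0,0,0.2,-0.245,0,0,0,0,0.2,-0.245,0,0,0,0,0.2,-0.245,0,0,0,0,0.2,-0.245,0,0,0,0,0.2,-0.245,0,0,0,0]'; python3 -c "
from h import *
st();T,p,d=snap('wrist');look('wrist',['bottle_2'],T)
"
```

```text
clock: 8.78
eef_pos: [0.5617, 0.0885, 0.2791]
tool_rot: [0.047, 0.999, 0.0, -0.001]
ft_force: [0.3, -0.0, -0.7]
grip_width: 0.0852
grasp_force: 0.0
8.7833 [0.5617 0.0885 0.2791] [ 0.047  0.999  0.    -0.001] [ 0.3 -0.  -0.7] 0.08518997487357034 0.0
wrist tip_of bottle_2 [([0.5725, 0.0777, 0.0029], 0.66)]
```

```bash
python3 -m jog '[0.0145,-0.0135,-0.02,0,0,0,0.0145,-0.0135,-0.07,0,0,0,0.0145,-0.0135,-0.12,0,0,0,0.0145,-0.0135,-0.165,0,0,0,0.0145,-0.0135,-0.19,0,0,0,0.0145,-0.0135,-0.2,0,0,0,0.0145,-0.0135,-0.2,0,0,0,0.0145,-0.0135,-0.2,0,0,0]'; python3 -m jog '[0,0,0,0,0,0,0,0,0,0,0,0,0,0,0,0,0,0,0,0,0,0,0,0,0,0,0,0,0,0,0,0,0,0,0,0,0,0,0,0,0,0]' -1;  python3 -m jog '[0,0,0.04,0,0,0,0,0,0.08,0,0,0,-0.04,0.08,0.1,0,0,0,-0.08,0.12,0.1,0,0,0,-0.12,0.16,0.1,0,0,0,-0.157,0.2,0.1,0,0,0,-0.157,0.24,0.1,0,0,0,-0.157,0.286,0.1,0,0,0,-0.157,0.286,0.1,0,0,0,-0.157,0.286,0.1,0,0,0]'; python3 -m jog '[0,0,0,0,0,0,0,0,0,0,0,0]';python3 -c "
from h import *
st();T,p,d=snap('wrist');look('wrist',['tray','timer_block','bottle_2'],T)
T,p,d=snap('top');look('top',['bottle_2','pan','pan_grip'],T)
"
```

```text
clock: 9.55
eef_pos: [0.5742, 0.0785, 0.121]
tool_rot: [0.046, 0.999, 0.0, 0.001]
ft_force: [1.5, -0.2, 0.4]
grip_width: 0.0854
grasp_force: 0.0
clock: 10.13
eef_pos: [0.5753, 0.0775, 0.1226]
tool_rot: [0.047, 0.999, 0.001, 0.002]
ft_force: [-1.7, -0.3, 6.4]
grip_width: 0.0503
grasp_force: 61.2
clock: 10.97
eef_pos: [0.4475, 0.3105, 0.2009]
tool_rot: [0.044, 0.999, 0.002, 0.001]
ft_force: [0.4, -0.5, -1.8]
grip_width: 0.0499
grasp_force: 63.7
clock: 11.13
eef_pos: [0.4483, 0.3056, 0.2]
tool_rot: [0.047, 0.999, -0.0, -0.0]
ft_force: [0.1, 0.1, -1.3]
grip_width: 0.0502
grasp_force: 63.7
11.1333 [0.4483 0.3056 0.2   ] [ 0.047  0.999 -0.    -0.   ] [ 0.1  0.1 -1.3] 0.050161704255770344 63.68054348509759
wrist tip_of tray [([0.454, 0.3071, 0.0013], 0.89)]
wrist tip_of timer_block [([0.3705, 0.3109, 0.0035], 0.93)]
wrist tip_of bottle_2 [([0.4483, 0.304, 0.0801], 0.86)]
top tip_of bottle_2 [([0.4451, 0.303, 0.0829], 0.68), ([0.776, 0.0389, 0.215], 0.38)]
top tip_of pan [([0.7043, -0.2945, 0.0435], 0.68), ([0.4895, -0.1803, 0.0041], 0.56)]
top tip_of pan_grip [([0.3879, -0.242, 0.0509], 0.64)]
```

```bash
python3 -m jog '[0,0,-0.04,0,0,0,0,0,-0.07,0,0,0,0,0,-0.085,0,0,0,0,0,-0.091,0,0,0,0,0,-0.091,0,0,0,0,0,-0.091,0,0,0]'; python3 -m jog '[0,0,0,0,0,0,0,0,0,0,0,0,0,0,0,0,0,0,0,0,0.03,0,0,0,0,0,0.08,0,0,0,0,0,0.13,0,0,0,0,0,0.17,0,0,0,0,-0.05,0.18,0,0,0,0,-0.10,0.18,0,0,0,0,-0.15,0.18,0,0,0]' 1; python3 -c "
from h import *
st();T,p,d=snap('wrist');look('wrist',['tray','timer_block','bottle_2'],T)
T,p,d=snap('top');C=cloud('top',T,d)
look('top',['toggle_tip','chute_lip','feeder','paddle_end','balance','balance_top'],T)
m=(d>0)&(C[...,0]>.63)&(C[...,0]<.72)&(C[...,1]>-.17)&(C[...,1]<-.1)&(C[...,2]>.145)
print(C[m].min(0),C[m].max(0))
# chute walls: linear fit
for y0,y1 in ((.055,.085),(-.04,-.01)):
  m=(d>0)&(C[...,0]>.66)&(C[...,0]<.82)&(C[...,1]>y0)&(C[...,1]<y1)&(C[...,2]>.18)&(abs(C[...,2]-(.15+.047+(C[...,0]-.68)*.625))<.012)
  print(m.sum(),np.polyfit(C[m][:,0],C[m][:,1],1), C[m].min(0),C[m].max(0))
m=(d>0)&(C[...,0]>.58)&(C[...,0]<.85)&(C[...,1]>-.4)&(C[...,1]<-.2)&(C[...,2]>.04)&(C[...,2]<.055)
q=(C[m][:,:2]*1000).astype(np.float32);print(cv2.minAreaRect(q))
"
```

```text
clock: 12.03
eef_pos: [0.4487, 0.3061, 0.1275]
tool_rot: [0.047, 0.999, 0.0, 0.0]
ft_force: [0.4, 0.5, -2.4]
grip_width: 0.0501
grasp_force: 63.7
clock: 12.87
eef_pos: [0.4488, 0.1858, 0.2729]
tool_rot: [0.046, 0.999, 0.001, 0.002]
ft_force: [0.4, -0.1, 0.0]
grip_width: 0.0855
grasp_force: 0.0
12.8667 [0.4488 0.1858 0.2729] [0.046 0.999 0.001 0.002] [ 0.4 -0.1  0. ] 0.08545894116522405 0.0
wrist tip_of tray []
wrist tip_of timer_block [([0.3739, 0.3156, 0.0053], 0.82)]
wrist tip_of bottle_2 [([0.448, 0.3069, 0.0076], 0.89)]
top tip_of toggle_tip [([0.6635, -0.1317, 0.1553], 0.47)]
top tip_of chute_lip [([0.6752, 0.0212, 0.1504], 0.88), ([0.6814, -0.2837, -0.0018], 0.56)]
top tip_of feeder [([0.679, 0.0178, 0.0017], 0.56), ([0.7537, 0.0432, 0.2007], 0.47)]
top tip_of paddle_end [([0.6459, 0.0177, 0.0942], 0.9)]
top tip_of balance [([0.6818, -0.2835, 0.0011], 0.85)]
top tip_of balance_top [([0.7034, -0.2925, 0.0474], 0.69)]
[ 0.65174323 -0.13945573  0.15546515] [ 0.66925262 -0.12104334  0.16861359]
113 [-0.02610518  0.08269133] [0.66062677 0.05533891 0.183481  ] [0.79023023 0.07467069 0.26503263]
109 [ 0.02628568 -0.0451677 ] [ 0.66191164 -0.03796056  0.18017484] [ 0.79069288 -0.01171589  0.26576527]
((715.7636108398438, -303.08453369140625), (194.18414306640625, 267.0537109375), 89.77403259277344)
```

```bash
python3 -m jog '[0,-0.05,-0.02,0,0,0.04,0,-0.1,-0.04,0,0,0.04,0,-0.15,-0.05,0,0,0.04,0.04,-0.19,-0.05,0,0,0.04,0.07,-0.23,-0.05,0,0,0.04,0.1,-0.27,-0.05,0,0,0.04,0.13,-0.31,-0.05,0,0,0.04,0.16,-0.35,-0.05,0,0,0.04,0.19,-0.39,-0.05,0,0,0.04,0.2075,-0.399,-0.05,0,0,0.04]' -1; python3 -m jog '[0,0,-0.01,0,0,0,0,0,-0.018,0,0,0]'; python3 -c "
from h import *
st();T,p,d=snap('wrist','w3.png');look('wrist',['toggle_tip'],T)"
```

```text
clock: 14.25
eef_pos: [0.6165, -0.1375, 0.2303]
tool_rot: [0.009, 1.0, -0.001, 0.001]
ft_force: [-0.1, -0.6, 0.5]
grip_width: -0.0001
grasp_force: 0.0
clock: 14.42
eef_pos: [0.6147, -0.133, 0.2152]
tool_rot: [0.007, 1.0, 0.0, -0.001]
ft_force: [-1.0, 0.8, -0.1]
grip_width: 0.0001
grasp_force: 0.0
14.4167 [ 0.6147 -0.133   0.2152] [ 0.007  1.     0.    -0.001] [-1.   0.8 -0.1] 0.0001223133794250797 0.0
wrist tip_of toggle_tip [([0.6609, -0.1352, 0.1496], 0.56)]
```

View pics/w3.png

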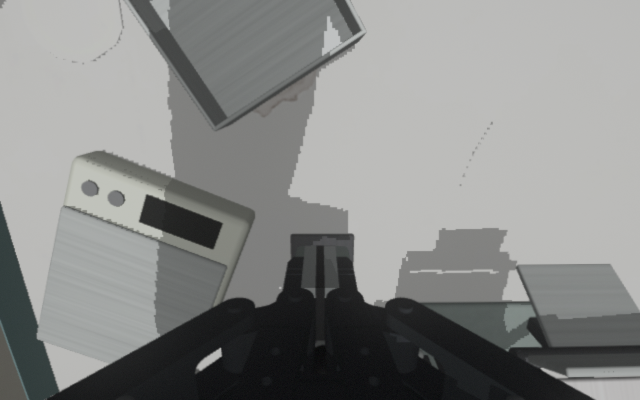

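The fingertips at (320,340) line up with the toggle pedestal at (323,245); now I push.

```bash
python3 -m jog '[0.02,0,0,0,0,0,0.035,0,0,0,0,0,0.05,0,0,0,0,0,0.065,0,0,0,0,0,0.08,0,0,0,0,0,0.095,0,0,0,0,0,0.107,0,0,0,0,0,0.107,0,0,0,0,0]'; python3 -c "
from h import *
st()"; python3 -m jog '[-0.04,0,0,0,0,0,-0.08,0,0,0,0,0,-0.12,0,0,0,0,0,-0.15,-0.02,0.02,0,0,0,-0.19,-0.04,0.05,0,0,0]'; python3 -c "
from h import *
st();T,p,d=snap('top','t2.png');look('top',['toggle_tip','paddle_end','pan','pan_grip','bottle_2','timer_block'],T)
T,p,d=snap('scene');look('scene',['toggle_tip','pan','pan_grip'],T)
p=cv2.imread('pics/t2.png')[90:300,190:470];cv2.imwrite('pics/t2z.png',cv2.resize(p,None,fx=2.8,fy=2.8,interpolation=cv2.INTER_CUBIC))"
```

```text
clock: 15.18
eef_pos: [0.7005, -0.131, 0.2165]
tool_rot: [0.006, 1.0, 0.0, -0.0]
ft_force: [-0.7, 0.4, -0.1]
grip_width: -0.0001
grasp_force: 0.0
15.1833 [ 0.7005 -0.131   0.2165] [ 0.006  1.     0.    -0.   ] [-0.7  0.4 -0.1] -6.428530687050245e-05 0.0
clock: 15.6
eef_pos: [0.5453, -0.1622, 0.2535]
tool_rot: [0.005, 1.0, 0.001, -0.003]
ft_force: [0.7, -1.3, 0.2]
grip_width: 0.0003
grasp_force: 0.0
15.6 [ 0.5453 -0.1622  0.2535] [ 0.005  1.     0.001 -0.003] [ 0.7 -1.3  0.2] 0.00029821241049406627 0.0
top tip_of toggle_tip [([0.6785, 0.0186, 0.0014], 0.67), ([0.7325, -0.1335, 0.1539], 0.54)]
top tip_of paddle_end [([0.6481, 0.0147, 0.0962], 0.8), ([0.6811, 0.0211, 0.1489], 0.16)]
top tip_of pan []
top tip_of pan_grip []
top tip_of bottle_2 [([0.37, 0.3138, 0.0032], 0.72), ([0.4449, 0.3057, -0.0015], 0.65)]
top tip_of timer_block [([0.3695, 0.3116, 0.0029], 0.7)]
scene tip_of toggle_tip [([0.7316, -0.1347, 0.1563], 0.59)]
scene tip_of pan [([0.4886, -0.179, 0.0051], 0.55)]
scene tip_of pan_grip [([0.3851, -0.2409, 0.0511], 0.59)]
```

View pics/t2z.png

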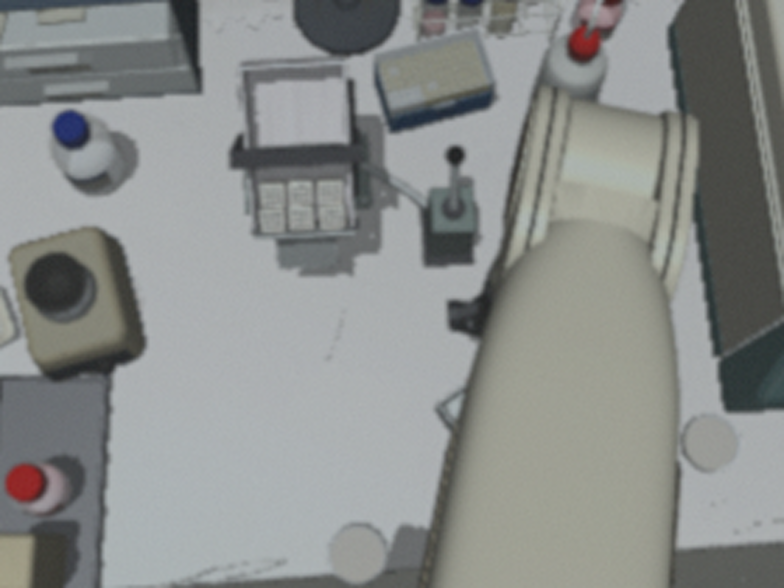

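Toggle stands away and six blocks wait at the flap (rows of three at (300,205)). Next the pan.

```bash
python3 -m jog '[-0.05,-0.025,0,0,0,0.06,-0.1,-0.05,0,0,0,0.12,-0.15,-0.075,0,0,0,0.18,-0.203,-0.0975,0,0,0,0.256,-0.203,-0.0975,0,0,0,0.256,-0.203,-0.0975,0,0,0,0.256,-0.203,-0.0975,0,0,0,0.256,-0.203,-0.0975,0,0,0,0.256]' 1; python3 -c "
from h import *
st();T,p,d=snap('wrist','w4.png');look('wrist',['pan_grip','pan','dish_3'],T)
print(R.from_quat(bot.get_obs()['tool_rot']).as_matrix()[:2,0])
C=cloud('wrist',T,d)
m=(d>0)&(C[...,0]>.33)&(C[...,0]<.43)&(C[...,1]>-.29)&(C[...,1]<-.19)&(C[...,2]>.065)&(C[...,2]<.085)
print(m.sum(),cv2.minAreaRect((C[m][:,:2]*1000).astype(np.float32)))
"
```

```text
clock: 16.82
eef_pos: [0.3876, -0.2425, 0.2559]
tool_rot: [-0.246, 0.969, -0.0, 0.0]
ft_force: [0.7, -0.4, 0.3]
grip_width: 0.0852
grasp_force: 0.0
16.8167 [ 0.3876 -0.2425  0.2559] [-0.246  0.969 -0.     0.   ] [ 0.7 -0.4  0.3] 0.08518503061570262 0.0
wrist tip_of pan_grip [([0.3852, -0.2416, 0.0513], 0.64)]
wrist tip_of pan [([0.4854, -0.1817, -0.0006], 0.71)]
wrist tip_of dish_3 [([0.4457, -0.3921, -0.0035], 0.81)]
[-0.87769956 -0.4792113 ]
915 ((386.1914978027344, -242.31460571289062), (44.33755111694336, 12.006085395812988), 30.65013885498047)
```

View pics/w4.png

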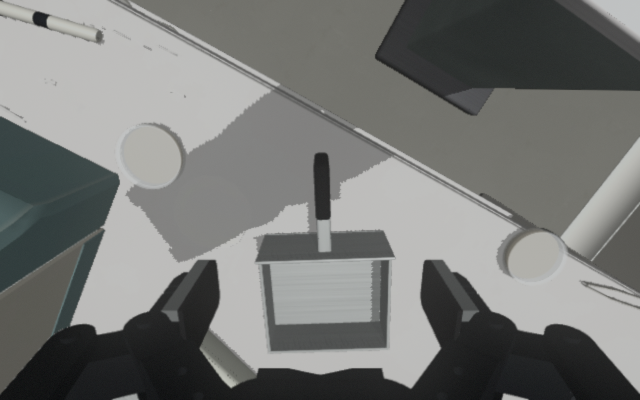

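```bash
python3 -m jog '[0.005,0.004,-0.05,0,0,0.0175,0.005,0.004,-0.1,0,0,0.0175,0.005,0.004,-0.15,0,0,0.0175,0.005,0.004,-0.175,0,0,0.0175,0.005,0.004,-0.184,0,0,0.0175,0.005,0.004,-0.184,0,0,0.0175,0.005,0.004,-0.184,0,0,0.0175]'; python3 -m jog '[0,0,0,0,0,0,0,0,0,0,0,0,0,0,0,0,0,0,0,0,0,0,0,0,0,0,0,0,0,0,0,0,0,0,0,0,0,0,0,0,0,0,0,0,0,0,0,0,0,0,0,0,0,0]' -1; python3 -m jog '[0,0,0.02,0,0,0,0,0,0.04,0,0,0,0,0,0.06,0,0,0,0,0,0.08,0,0,0,0,0,0.08,0,0,0,0,0,0.08,0,0,0]';python3 -c "
from h import *
st();T,p,d=snap('wrist','w5.png');look('wrist',['pan_grip','pan'],T)
C=cloud('wrist',T,d);np.save('c.npy',C)
print(R.from_quat(bot.get_obs()['tool_rot']).as_matrix()[:2,0])
print(bot.get_obs()['ft_torque'])
"
```

```text
clock: 17.6
eef_pos: [0.3916, -0.2395, 0.1093]
tool_rot: [-0.264, 0.965, -0.0, 0.0]
ft_force: [-0.2, -1.0, -0.2]
grip_width: 0.0857
grasp_force: 0.0
clock: 18.35
eef_pos: [0.3907, -0.2394, 0.1091]
tool_rot: [-0.263, 0.965, -0.0, 0.0]
ft_force: [-1.9, 0.8, 5.6]
grip_width: 0.0118
grasp_force: 59.3
clock: 18.85
eef_pos: [0.3909, -0.2395, 0.1727]
tool_rot: [-0.263, 0.965, -0.001, 0.0]
ft_force: [-0.4, -0.5, -1.4]
grip_width: 0.0112
grasp_force: 58.7
18.85 [ 0.3909 -0.2395  0.1727] [-0.263  0.965 -0.001  0.   ] [-0.4 -0.5 -1.4] 0.011213701573286092 58.66835296154022
wrist tip_of pan_grip [([0.3862, -0.2409, 0.1146], 0.67)]
wrist tip_of pan []
[-0.86121125 -0.50824526]
[-0.06162886  0.10384101 -0.00807897]
```

View pics/w5.png

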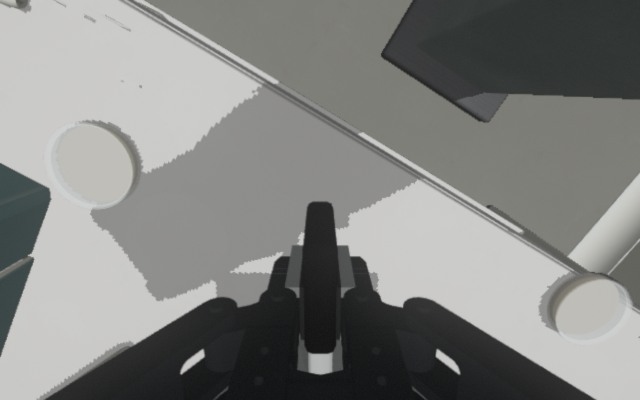

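```bash
python3 -m jog '[0,0.03,0.017,0,0,-0.03,0.01,0.065,0.017,0,0,-0.06,0.02,0.1,0.017,0,0,-0.09,0.03,0.14,0.017,0,0,-0.12,0.04,0.18,0.017,0,0,-0.16,0.05,0.22,0.017,0,0,-0.2,0.06,0.26,0.017,0,0,-0.23,0.072,0.295,0.017,0,0,-0.266,0.084,0.323,0.017,0,0,-0.266,0.084,0.323,0.017,0,0,-0.266]'; python3 -m jog '[0,0,0,0,0,0,0,0,0,0,0,0,0,0,0,0,0,0]'; python3 -c "
from h import *
st()
print(R.from_quat(bot.get_obs()['tool_rot']).as_matrix()[:2,0])
for c in ('top','scene'):
  T,p,d=snap(c,c+'5.png');look(c,['pan','pan_grip','paddle_end','chute_lip'],T)
  C=cloud(c,T,d)
  for n,x0,x1 in(('front',.615,.635),('mid',.56,.6),('back',.5,.53)):
    for a,b in ((.06,.09),(-.055,-.02)):
      m=(d>0)&(C[...,0]>x0)&(C[...,0]<x1)&(C[...,1]>a)&(C[...,1]<b)&(C[...,2]>.09)&(C[...,2]<.16)
      q=C[m]; print(n,a,m.sum(),q.mean(0).round(4) if len(q) else '', np.percentile(q[:,2],95).round(4) if len(q) else '')
  m=(d>0)&(C[...,0]>.48)&(C[...,0]<.64)&(C[...,1]>-.08)&(C[...,1]<.12)&(C[...,2]>.1)&(C[...,2]<.145)
  print(cv2.minAreaRect((C[m][:,:2]*1000).astype(np.float32)))
  if c=='top': cv2.imwrite('pics/t5z.png',cv2.resize(p[100:300,200:440],None,fx=3,fy=3,interpolation=cv2.INTER_CUBIC)[...,::-1])
"
```

```text
clock: 19.83
eef_pos: [0.4589, 0.0227, 0.1853]
tool_rot: [-0.003, 1.0, 0.001, -0.0]
ft_force: [1.2, -0.6, -1.3]
grip_width: 0.0114
grasp_force: 59.0
clock: 20.08
eef_pos: [0.457, 0.0184, 0.1856]
tool_rot: [-0.0, 1.0, -0.0, -0.001]
ft_force: [-0.7, -0.0, -1.7]
grip_width: 0.0112
grasp_force: 59.0
20.0833 [0.457  0.0184 0.1856] [-0.     1.    -0.    -0.001] [-0.7 -0.  -1.7] 0.011191169737877961 58.95068049430847
[-9.99997825e-01 -1.35638101e-04]
top tip_of pan [([0.5701, 0.0176, 0.0781], 0.8)]
top tip_of pan_grip []
top tip_of paddle_end [([0.6454, 0.016, 0.0957], 0.87), ([0.6842, -0.0114, 0.1529], 0.5)]
top tip_of chute_lip [([0.6774, 0.0198, 0.1488], 0.81)]
front 0.06 30 [0.6216 0.0702 0.1103] 0.1216
front -0.055 29 [ 0.6216 -0.0306  0.1094] 0.1212
mid 0.06 5 [0.597  0.0779 0.1189] 0.123
mid -0.055 17 [ 0.5804 -0.0388  0.1172] 0.1238
back 0.06 0  
back -0.055 12 [ 0.5188 -0.0379  0.1219] 0.1358
((570.0235595703125, 19.325164794921875), (120.13980102539062, 110.77216339111328), 89.99178314208984)
scene tip_of pan [([0.5738, 0.0222, 0.081], 0.9)]
scene tip_of pan_grip [([0.4501, 0.0192, 0.1282], 0.77), ([0.5735, 0.0221, 0.0792], 0.31)]
scene tip_of paddle_end [([0.4526, 0.0191, 0.1279], 0.55), ([0.6437, 0.0187, 0.0941], 0.54)]
scene tip_of chute_lip [([0.6767, 0.0206, 0.1443], 0.81), ([0.3723, 0.3098, 0.0058], 0.3)]
front 0.06 40 [0.6217 0.0715 0.1068] 0.1205
front -0.055 46 [ 0.6216 -0.0376  0.1093] 0.1214
mid 0.06 113 [0.5801 0.0751 0.1063] 0.1208
mid -0.055 122 [ 0.5801 -0.0418  0.1066] 0.121
back 0.06 35 [0.5174 0.0678 0.1165] 0.137
back -0.055 95 [ 0.5194 -0.0364  0.1119] 0.1368
((553.9862670898438, 17.481502532958984), (125.95531463623047, 146.8642120361328), 89.9541015625)
```

View pics/scene5.png

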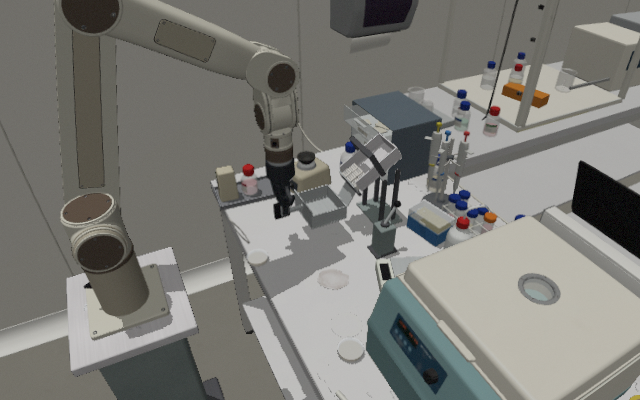

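Pan is level, rim at z 0.121, centred on the chute. Now push the paddle.

```bash
python3 -m jog '[0.014,0,0.001,0,0,0,0.025,0,0.001,0,0,0,0.036,0,0.001,0,0,0,0.047,0,0.001,0,0,0,0.058,0,0.001,0,0,0,0.069,0,0.001,0,0,0,0.08,0,0.001,0,0,0,0.09,0,0.001,0,0,0,0.1,0,0.001,0,0,0,0.105,0,0.001,0,0,0]'; python3 -m jog '[0,0,0,0,0,0,0,0,0,0,0,0,0,0,0,0,0,0,0,0,0,0,0,0,0,0,0,0,0,0,0,0,0,0,0,0,0,0,0,0,0,0,0,0,0,0,0,0]'; python3 -c "
from h import *
st();print(bot.get_obs()['ft_torque'])
T,p,d=snap('top')
cv2.imwrite('pics/t6z.png',cv2.resize(p[100:300,200:440],None,fx=3,fy=3,interpolation=cv2.INTER_CUBIC)[...,::-1])
look('top',['pan']+['block_%d'%i for i in (1,)],T)
print([(w(T,x['at']).tolist(),round(x['confidence'],2)) for x in bot.tip_of('block_1','top')])
"
```

```text
clock: 21.42
eef_pos: [0.5422, 0.0191, 0.1863]
tool_rot: [-0.001, 1.0, 0.0, -0.001]
ft_force: [-1.6, 0.5, -4.3]
grip_width: 0.0115
grasp_force: 59.0
clock: 22.08
eef_pos: [0.5415, 0.0191, 0.1871]
tool_rot: [-0.001, 1.0, 0.0, -0.0]
ft_force: [-1.8, 0.8, -4.7]
grip_width: 0.0113
grasp_force: 59.0
22.0833 [0.5415 0.0191 0.1871] [-0.001  1.     0.    -0.   ] [-1.8  0.8 -4.7] 0.011345697325619877 58.97504389286041
[ 0.0408655   0.84258611 -0.05955384]
top tip_of pan []
top tip_of block_1 []
[]
```

View pics/t6z.png

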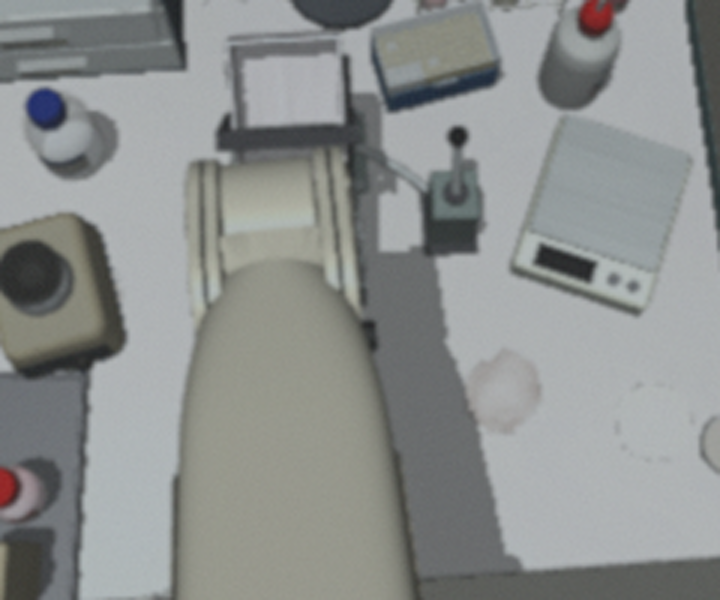

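The arm hides the chute from above; use the scene camera.

```bash
python3 -c "
from h import *
T,p,d=snap('scene')
cv2.imwrite('pics/s6z.png',cv2.resize(p[120:260,260:440],None,fx=4,fy=4,interpolation=cv2.INTER_CUBIC)[...,::-1])
print([(w(T,x['at']).tolist(),round(x['confidence'],2)) for l in ('block_1','pan','paddle_end') for x in bot.tip_of(l,'scene')])
"
```

```text
[([0.6283, 0.0427, 0.1031], 0.59), ([0.6372, -0.004, 0.0962], 0.51), ([0.6299, 0.0203, 0.0981], 0.37), ([0.6529, 0.0213, 0.0761], 0.92), ([0.7172, 0.0167, 0.1081], 0.91), ([0.6525, 0.0233, 0.0761], 0.35)]
```

View pics/s6z.png

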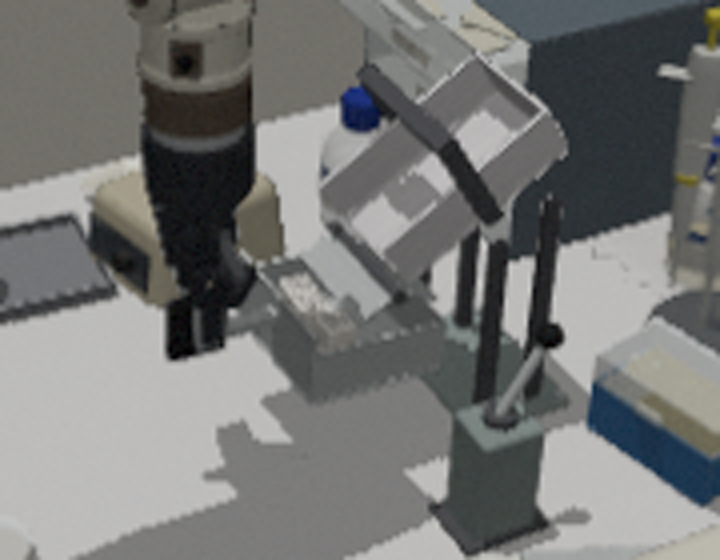

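Chute empty (≈(420,190)), blocks lie in the pan ≈(320,300). Withdraw gently.

```bash
python3 -m jog '[-0.008,0,0,0,0,0,-0.018,0,0,0,0,0,-0.03,0,0,0,0,0,-0.042,0,0,0,0,0,-0.054,0,0,0,0,0,-0.066,0,0,0,0,0,-0.078,0,0,0,0,0,-0.09,0,0,0,0,0,-0.1,0,0,0,0,0,-0.108,0,0,0,0,0]'; python3 -m jog '[0,0,0,0,0,0,0,0,0,0,0,0,0,0,0,0,0,0,0,0,0,0,0,0]'; python3 -c "
from h import *
st();print(bot.get_obs()['ft_torque'])
for c in ('top','scene'):
  T,p,d=snap(c)
  a,b,e,f=(130,290,220,400) if c=='top' else (130,250,260,440)
  im=cv2.resize(p[a:b,e:f],(540,int((b-a)*540/(f-e))),interpolation=cv2.INTER_CUBIC)
  globals()[c]=im
  print(c,[(w(T,x['at']).tolist(),round(x['confidence'],2)) for l in ('block_1','pan') for x in bot.tip_of(l,c)])
im=np.zeros((480,800,3),np.uint8); t=cv2.resize(top,(400,356)); s=cv2.resize(scene,(400,267)); im[:356,:400]=t; im[:267,400:]=s
cv2.imwrite('pics/c7.png',im[...,::-1])
"
```

```text
clock: 23.32
eef_pos: [0.4547, 0.0191, 0.1875]
tool_rot: [-0.001, 1.0, 0.0, 0.0]
ft_force: [-0.2, -0.4, -1.7]
grip_width: 0.0113
grasp_force: 59.4
clock: 23.65
eef_pos: [0.4561, 0.0191, 0.1872]
tool_rot: [-0.001, 1.0, -0.0, 0.0]
ft_force: [-0.0, -0.6, -2.5]
grip_width: 0.0111
grasp_force: 59.5
23.65 [0.4561 0.0191 0.1872] [-0.001  1.    -0.     0.   ] [-0.  -0.6 -2.5] 0.011106019504683894 59.45615351200104
[0.0131355  0.24180328 0.01553237]
top [([0.5658, 0.0164, 0.0715], 0.69), ([0.4425, 0.3058, -0.0002], 0.67)]
scene [([0.544, 0.0192, 0.0969], 0.62), ([0.5422, 0.0455, 0.0995], 0.54), ([0.5487, -0.0033, 0.0987], 0.43), ([0.5445, 0.0447, 0.1024], 0.69), ([0.5666, 0.0225, 0.0767], 0.67)]
```

View pics/c7.png

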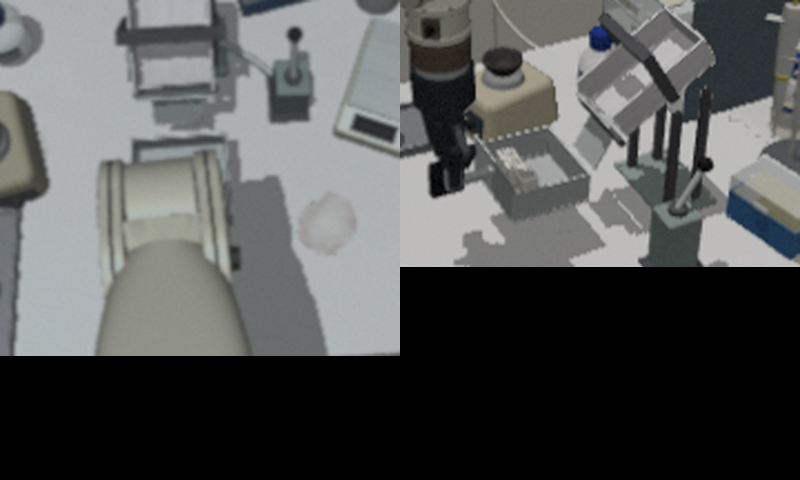

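Six blocks in two layers against the back wall (scene inset (512,168)), wrist weight up by 0.9 N, which matches six blocks. On to the balance.

```bash
python3 -m jog '[0,-0.01,0,0,0,0,0,-0.03,0,0,0,0,0,-0.06,0,0,0,0,0,-0.095,0,0,0,-0.02,0,-0.13,0,0,0,-0.05,0,-0.165,0,0,0,-0.08,0,-0.2,0,0,0,-0.11,0,-0.235,0,0,0,-0.14,0,-0.265,0,0,0,-0.17,0,-0.29,0,0,0,-0.19]'; python3 -m jog '[0,-0.02,0,0,0,-0.01,0,-0.035,0,0,0,-0.01,0.01,-0.044,0,0,0,-0.01,0.03,-0.044,0,0,0,-0.01,0.055,-0.044,0,0,0,-0.01,0.085,-0.044,0,0,0,-0.01,0.115,-0.044,0,0,0,-0.01,0.145,-0.044,0,0,0,-0.01,0.168,-0.044,0,0,0,-0.01,0.178,-0.044,0,0,0,-0.01]';python3 -m jog '[0,0,0,0,0,0,0,0,0,0,0,0,0,0,0,0,0,0]'; python3 -c "
from h import *
st()
print(R.from_quat(bot.get_obs()['tool_rot']).as_matrix()[:2,0])
for c in ('top','scene'):
  T,p,d=snap(c,c+'8.png')
  look(c,['pan','balance_top','balance'],T)
  C=cloud(c,T,d)
  m=(d>0)&(C[...,0]>.58)&(C[...,0]<.85)&(C[...,1]>-.385)&(C[...,1]<-.19)&(C[...,2]>.11)&(C[...,2]<.145)
  print(m.sum(), cv2.minAreaRect((C[m][:,:2]*1000).astype(np.float32)))
"
```

```text
clock: 24.78
eef_pos: [0.455, -0.2154, 0.1871]
tool_rot: [0.19, 0.982, -0.0, 0.0]
ft_force: [-0.2, -0.1, -2.9]
grip_width: 0.0114
grasp_force: 59.4
clock: 25.62
eef_pos: [0.6001, -0.248, 0.1866]
tool_rot: [0.197, 0.98, 0.0, 0.001]
ft_force: [-0.1, 0.3, -3.1]
grip_width: 0.0115
grasp_force: 59.4
clock: 25.87
eef_pos: [0.5968, -0.2481, 0.1867]
tool_rot: [0.198, 0.98, 0.0, -0.001]
ft_force: [0.9, 0.0, -2.6]
grip_width: 0.0113
grasp_force: 59.4
25.8667 [ 0.5968 -0.2481  0.1867] [ 0.198  0.98   0.    -0.001] [ 0.9  0.  -2.6] 0.011348869258277404 59.37795639038086
[-0.92156247  0.38822593]
top tip_of pan [([0.697, -0.2947, 0.0742], 0.87)]
top tip_of balance_top [([0.7333, -0.1354, 0.155], 0.23)]
top tip_of balance [([0.3705, 0.3138, 0.0045], 0.41), ([0.6986, -0.2918, 0.0746], 0.4)]
420 ((721.1842651367188, -256.2345275878906), (66.6787338256836, 266.6508483886719), 81.27778625488281)
scene tip_of pan [([0.6994, -0.2885, 0.0765], 0.62)]
scene tip_of balance_top []
scene tip_of balance []
936 ((714.0850830078125, -264.4650573730469), (262.4399719238281, 102.11483001708984), 6.14145040512085)
```

```bash
python3 -m jog '[0.007,0,-0.008,0,0,0,0.007,0,-0.018,0,0,0,0.007,0,-0.028,0,0,0,0.007,0,-0.035,0,0,0,0.007,0,-0.039,0,0,0,0.007,0,-0.041,0,0,0,0.007,0,-0.041,0,0,0,0.007,0,-0.041,0,0,0]'; python3 -c "
from h import *
st();print(bot.get_obs()['ft_torque'])
T,p,d=snap('scene')
look('scene',['pan','pan_grip'],T)"
```

```text
clock: 26.93
eef_pos: [0.6037, -0.2482, 0.1549]
tool_rot: [0.198, 0.98, -0.0, 0.001]
ft_force: [-2.0, -0.0, 0.8]
grip_width: 0.0113
grasp_force: 60.1
26.9333 [ 0.6037 -0.2482  0.1549] [ 0.198  0.98  -0.     0.001] [-2.  -0.   0.8] 0.011283498226588036 60.12059569358826
[ 0.1150793   0.10678079 -0.02566011]
scene tip_of pan [([0.6766, 0.0213, 0.1484], 0.48)]
scene tip_of pan_grip [([0.5979, -0.2475, 0.0962], 0.76)]
```

```bash
python3 -m jog '[0,0,0,0,0,0,0,0,0,0,0,0,0,0,0,0,0,0,0,0,0,0,0,0,0,0,0.02,0,0,0,0,0,0.05,0,0,0,0,0,0.09,0,0,0,-0.03,0.03,0.12,0,0,0,-0.06,0.07,0.13,0,0,0.05,-0.06,0.11,0.13,0,0,0.1]' 1; python3 -c "
from h import *
st();print(R.from_quat(bot.get_obs()['tool_rot']).as_matrix()[:2,0])
for c in ('top','scene'):
  T,p,d=snap(c,c+'9.png')
  look(c,['pan','pan_grip','toggle_tip','block_1'],T)
  C=cloud(c,T,d)
  m=(d>0)&(C[...,0]>.66)&(C[...,0]<.78)&(C[...,1]>-.1)&(C[...,1]<-.055)&(C[...,2]>.03)
  q=C[m]; print(len(q), q.min(0) if len(q) else '',q.max(0) if len(q) else '')
a=cv2.imread('pics/scene9.png')[160:300,300:480];cv2.imwrite('pics/s9z.png',cv2.resize(a,None,fx=4,fy=4,interpolation=cv2.INTER_CUBIC))
"
```

```text
clock: 27.92
eef_pos: [0.5531, -0.1605, 0.2613]
tool_rot: [0.099, 0.995, -0.001, 0.001]
ft_force: [0.2, -0.0, -0.2]
grip_width: 0.0853
grasp_force: 0.0
27.9167 [ 0.5531 -0.1605  0.2613] [ 0.099  0.995 -0.001  0.001] [ 0.2 -0.  -0.2] 0.08531130881670256 0.0
[-0.98054597  0.19627572]
top tip_of pan []
top tip_of pan_grip []
top tip_of toggle_tip [([0.7337, -0.1338, 0.1549], 0.41)]
top tip_of block_1 []
1 [ 0.73828679 -0.09441346  0.03097951] [ 0.73828679 -0.09441346  0.03097951]
scene tip_of pan [([0.6832, 0.0173, -0.0005], 0.55)]
scene tip_of pan_grip [([0.5989, -0.246, 0.0964], 0.78)]
scene tip_of toggle_tip [([0.7313, -0.1338, 0.1529], 0.59)]
scene tip_of block_1 [([0.6892, -0.2785, 0.0709], 0.42)]
0
```

View pics/s9z.png

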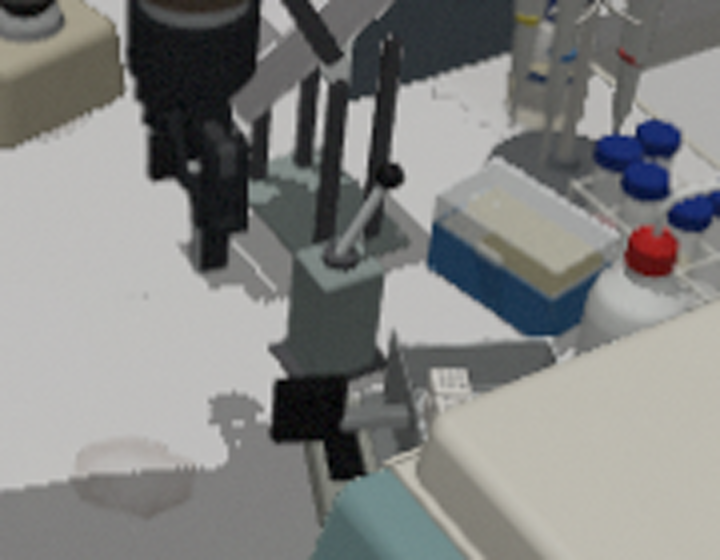

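```bash
python3 -c "
from h import *
o=bot.get_obs(); r0=R.from_quat(o['tool_rot'])
s=np.sin(np.radians(40));c=np.cos(np.radians(40))
rt=R.from_matrix(np.array([[-c,0,s],[0,1,0],[-s,0,-c]]))
# columns: x,y,z of tool
print(rt.as_matrix()); print((rt*r0.inv()).as_rotvec()/2)
print((np.array([.6464,-.134,.2567])-o['eef_pos'])/.8)"
```

```text
[[-0.76604444  0.          0.64278761]
 [ 0.          1.          0.        ]
 [-0.64278761  0.         -0.76604444]]
[-0.0349703  -0.34826147  0.09604661]
[ 0.11360253  0.03376964 -0.00128447]
```

```bash
python3 -m jog '[0.02,0.033,0.02,-0.006,-0.058,0.016,0.03,0.033,0.02,-0.012,-0.116,0.032,0.05,0.033,0.02,-0.018,-0.174,0.048,0.07,0.033,0.01,-0.024,-0.232,0.064,0.1,0.033,0,-0.03,-0.29,0.08,0.113,0.033,0,-0.035,-0.348,0.096,0.113,0.033,0,-0.035,-0.348,0.096,0.113,0.033,0,-0.035,-0.348,0.096,0.113,0.033,0,-0.035,-0.348,0.096]' 0.3; python3 -c "
from h import *
o=bot.get_obs();st();r=R.from_quat(o['tool_rot']).as_matrix();print(r.round(3),np.round(o['joint_pos'],2));g=o['eef_pos']+.054*r[:,2];print(g,(np.array([.7325,-.134,.1545])-g)/.8)
T,p,d=snap('wrist');look('wrist',['toggle_tip'],T)"
```

```text
clock: 29.17
eef_pos: [0.6459, -0.1343, 0.2587]
tool_rot: [0.0, 0.94, -0.0, 0.341]
ft_force: [-0.0, -0.3, 0.9]
grip_width: 0.0554
grasp_force: 0.0
29.1667 [ 0.6459 -0.1343  0.2587] [ 0.     0.94  -0.     0.341] [-0.  -0.3  0.9] 0.05542196916213027 0.0
[[-0.768  0.     0.641]
 [-0.     1.    -0.001]
 [-0.641 -0.001 -0.768]] [-0.26  0.24 -0.33  0.32  0.17 -0.2 ]
[ 0.68048634 -0.13434681  0.21727154] [ 0.06501708  0.00043351 -0.07846443]
wrist tip_of toggle_tip [([0.7311, -0.1366, 0.1517], 0.85)]
```

Approach along the tool axis, close, then follow the lever's arc back.

```bash
python3 -m jog '[0.02,0,-0.025,0,0,0,0.04,0,-0.05,0,0,0,0.055,0,-0.067,0,0,0,0.065,-0.001,-0.08,0,0,0,0.065,-0.001,-0.08,0,0,0,0.065,-0.001,-0.08,0,0,0]'; python3 -m jog '[0,0,0,0,0,0,0,0,0,0,0,0,0,0,0,0,0,0,0,0,0,0,0,0,0,0,0,0,0,0,0,0,0,0,0,0,0,0,0,0,0,0]' -1; python3 -c "
from h import *
o=bot.get_obs();r=R.from_quat(o['tool_rot']).as_matrix();print(o['eef_pos']+.054*r[:,2])"
```

```text
clock: 29.77
eef_pos: [0.6985, -0.1345, 0.1943]
tool_rot: [-0.001, 0.94, -0.0, 0.342]
ft_force: [0.7, -0.0, -0.1]
grip_width: 0.0555
grasp_force: 0.0
clock: 30.35
eef_pos: [0.6979, -0.1329, 0.1963]
tool_rot: [-0.002, 0.939, 0.001, 0.343]
ft_force: [-3.2, 4.1, 4.3]
grip_width: 0.0166
grasp_force: 58.4
[ 0.73277066 -0.13273369  0.15498414]
```

```bash
python3 -m jog '[-0.011,0,0.006,0,0,0,-0.022,0,0.0095,0,0,0,-0.033,0,0.012,0,0,0,-0.0435,0,0.0125,0,0,0,-0.055,0,0.012,0,0,0,-0.066,0,0.0095,0,0,0,-0.074,0,0.0065,0,0,0,-0.08,0,0.004,0,0,0,-0.08,0,0.004,0,0,0]'; python3 -m jog '[0,0,0,0,0,0,0,0,0,0,0,0,0,0,0,0,0,0,0,0,0,0,0,0,-0.04,0,0.04,0,0,0,-0.08,0,0.08,0,0,0,-0.12,0,0.1,0,0,0,-0.16,0,0.1,0,0,0,-0.2,0.03,0.1,0,0,0,-0.24,0.06,0.1,0,0,0]' 0.6;  python3 -m jog '[-0.05,0.05,0,0,0,0,-0.09,0.1,0,0,0,0,-0.09,0.15,0,0,0,0,-0.09,0.2,0,0,0,0,-0.09,0.25,0,0,0,0,-0.09,0.25,0,0,0,0,-0.09,0.25,0,0,0,0,-0.09,0.25,0,0,0,0]'; python3 -c "
from h import *
st()
for c in ('top','scene'):
  T,p,d=snap(c,c+'10.png')
  look(c,['pan','toggle_tip','bottle_2','timer_block','dish_3'],T)
  print([w(T,x['at']).tolist() for x in bot.tip_of('block_1',c)])
a=cv2.imread('pics/top10.png')[100:310,170:470];cv2.imwrite('pics/t10z.png',cv2.resize(a,(790,553),interpolation=cv2.INTER_CUBIC))
"
```

```text
clock: 31.1
eef_pos: [0.6322, -0.1322, 0.197]
tool_rot: [-0.002, 0.94, 0.002, 0.341]
ft_force: [1.1, 6.5, -2.1]
grip_width: 0.0161
grasp_force: 59.1
clock: 31.93
eef_pos: [0.4407, -0.0875, 0.2785]
tool_rot: [0.001, 0.939, -0.001, 0.343]
ft_force: [-0.2, 0.2, 0.4]
grip_width: 0.0682
grasp_force: 0.0
clock: 32.6
eef_pos: [0.3697, 0.1151, 0.278]
tool_rot: [-0.003, 0.94, 0.0, 0.342]
ft_force: [-0.3, -0.5, -0.5]
grip_width: 0.0684
grasp_force: 0.0
32.6 [0.3697 0.1151 0.278 ] [-0.003  0.94   0.     0.342] [-0.3 -0.5 -0.5] 0.06837336308330177 0.0
top tip_of pan [([0.4484, -0.3866, -0.0031], 0.37)]
top tip_of toggle_tip [([0.664, -0.1333, 0.1544], 0.38), ([0.4481, 0.3049, 0.0059], 0.38)]
top tip_of bottle_2 [([0.4466, 0.3047, 0.0065], 0.77), ([0.4458, 0.3035, -0.0009], 0.55)]
top tip_of timer_block [([0.3717, 0.3122, 0.0044], 0.56)]
top tip_of dish_3 [([0.4502, -0.3847, -0.0038], 0.63), ([0.6836, -0.2828, -0.0018], 0.59)]
[[0.6801, 0.0202, 0.149], [0.6984, -0.2625, 0.0507], [0.6827, -0.3116, 0.0465], [0.6993, -0.2606, 0.0704], [0.682, -0.3083, 0.067], [0.689, -0.2823, 0.0663]]
scene tip_of pan []
scene tip_of toggle_tip [([0.3708, 0.3115, 0.0062], 0.48), ([0.66, -0.1317, 0.1546], 0.42)]
scene tip_of bottle_2 [([0.4501, 0.3054, 0.0029], 0.87), ([0.4471, 0.3139, -0.0033], 0.38)]
scene tip_of timer_block [([0.3742, 0.3121, 0.0036], 0.76), ([0.684, 0.0178, -0.0007], 0.73)]
scene tip_of dish_3 [([0.4495, -0.3864, -0.0019], 0.84), ([0.6609, -0.1313, 0.1554], 0.4)]
[[0.6879, -0.2819, 0.0686]]
```

View pics/t10z.png

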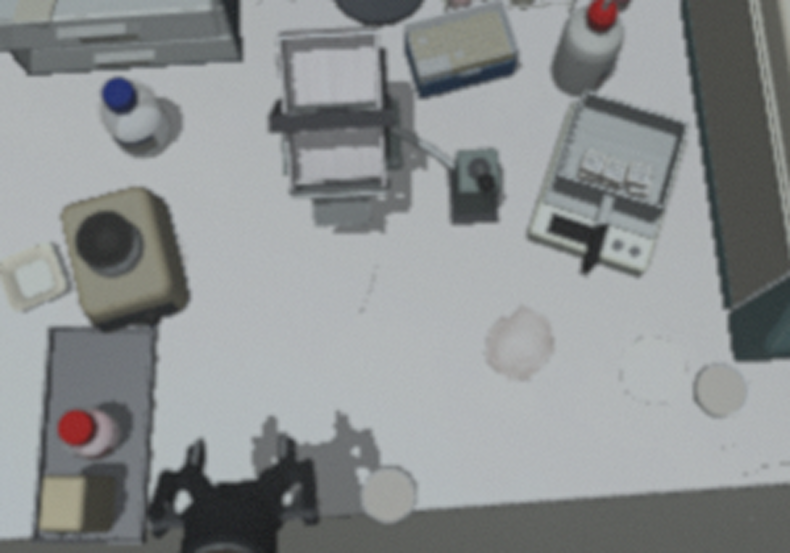

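Top view: toggle back at (482,178), blocks in the pan at (615,172) on the balance, bottle (85,430) and timer (62,503) upright in the tray. Quick flatness check of the pan, then hand in.

```bash
python3 -c "
from h import *
T,p,d=snap('top'); C=cloud('top',T,d)
m=(d>0)&(C[...,0]>.6)&(C[...,0]<.8)&(C[...,1]>-.385)&(C[...,1]<-.2)&(C[...,2]>.082)&(C[...,2]<.12)
q=C[m]; u=np.array([.921,-.39]); s=(q[:,:2]-[.7045,-.293])@u; t=(q[:,:2]-[.7045,-.293])@[.39,.921]
k=abs(s)<.08
print(cv2.minAreaRect((q[k][:,:2]*1000).astype(np.float32)))
for a,b,n in ((s>.035,s<.08,'front'),((t>.045),(abs(s)<.03),'left'),((t<-.045),(abs(s)<.03),'right'),(s<-.04,s>-.075,'back')):
  print(n,np.percentile(q[a&b][:,2],[50,90]).round(4),(a&b).sum())
"
```

```text
((695.2687377929688, -286.43292236328125), (120.85675048828125, 136.47103881835938), 66.82452392578125)
front [0.0886 0.0916] 92
left [0.0895 0.093 ] 22
right [0.0874 0.0911] 28
back [0.0937 0.1051] 185
```

```bash
python3 -c "
from workcell import bot
print(bot.job_done())"
```

```text
the job is handed in; nothing more can be done
None
```

The job is handed in: all six blocks are in the pan, flat and about centred on the balance plate, the toggle is back towards the robot, and the bottle and timer stand upright in the tray (there was no beaker). It took about 33 s of the 187 s, and no verdict came back.

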